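# Draw the suitcase handle out to its second stop and hold it

### The arm

A 6-joint arm with a two-finger parallel gripper is mounted at the origin on the work surface. World frame = base frame: x ahead of the robot, y to its left, z up, the work surface at z = 0. Lengths are in m, angles in degrees, forces in N, time in s.
With the tool pointing down it reaches from about 0.375 to 0.75 m from the base axis. Payload 9 kg.
Tool frame: the origin (TCP) lies at the very end of the fingers, on their centre line; the grasp point (between the pads) lies 19 mm behind it; z points along the fingers, y is the line along which they close (so a half turn about z gives the same grasp; the last joint's range is limited). The gripper opens to 85 mm and grips with 20 to 120 N. Pads are 22 mm wide; open, the fingers measure 114 mm over their backs; the gripper's body (76 mm by 85 mm) begins 54 mm behind the grasp point. The pads swing forward as they close: fully open they stand 13 mm farther back than shut.
Start: joints at [-87.13, 5.964, 5.575, 89.605, 0, 77.527], TCP at [0.159, -0.579, 0.231] pointing down, gripper open.
Joint ranges: [-171.21, 171.21], [-48.23, 106.86], [-62.78, 66.21], [-105.2, 120.99], [-86.42, 89.51], [-180, 180]. Speed limits (degrees/s): [127.2, 127.2, 147.25, 180, 180, 180].

### API

Orientations are given as a 3x3 rotation matrix whose columns are the frame's x, y, z axes.
In Python, from bench import arm, vision, job_done gives the robot as it stands. The module is installed in compiled form; this text tells all that it offers.
- The arm moves only by the tool jog_arm, never from a script. Its arguments are lists of equal length, an entry for each row: "travel": the shift along the world's x, y, z each as a share of 2.5 cm, from -1 to 1, a list of three; "turn": the turn about the world's z as a share of pi rad, from -1 to 1; "hand": the opening, from -1 (shut) to 1 (fully open). A call has 1 to 8 rows; each row shifts and turns the commanded pose from where the row before left it; what a row does not reach is not made up. A row lasts 1/10 s, in which the tool goes at most 50 mm and 8.59 degrees, less where a joint would pass 70% of its speed; a pose out of reach is approached as far as the arm can. A call with a number of a shift or a turn outside -1 to 1 is refused whole. A call with a gripper value outside its range is refused whole. The fingers move at their own pace and stop on an object; "force" is the grip in N (left out, the last holds). Time passes only in rows, so rows that do not move let the fingers close. It gives the time, the measured TCP pose, the force, the opening and the grip force at its end, in the units of the state.
- arm.get_state(): the state, without advancing time (a new reading comes with each control period).
- vision.get_image(name): name is "scene" or "top"; returns a dict with "frame" (420x560x3 uint8, red, green, blue), "mtx" (3x3 intrinsics, pixels), "cam_to_world" (4x4, takes a point from camera to world coordinates). Camera axes: x right, y down, z forward; pixel columns grow to the right and rows downward; lengths in m; the calibration is good to about 2 mm. A picture is of the moment at which its call begins. There is no depth.
- job_done(): hands the job in; it is judged then, once.
The state is a dict: "time": time; "qpos": joint angles; "qd": joint speeds; "effort": joint torques, N m; "position": TCP position; "tcp_rot": TCP orientation; "contact_force": force on the tool from outside, world axes, zero at the start; "wrist_torque": the same for the moment, N m; "width": finger opening in m; "grasp_force": force on a finger pad.
Only numpy, scipy, OpenCV 4.12 (cv2) and the standard library are available. Lean on these libraries where they do the work, as an engineer would, in place of code of your own. Each camera call takes 0.05 s, during which the arm holds its last target. There are 200 camera calls.

### The job

Check that the trolley handle of the small suitcase on the table runs freely: squeeze in the button of its grip, keep it pressed and draw the handle straight out past its first stop to the second one, all the way out. Finish while still gripping the fully drawn-out handle; do not let go. Do not drag, tip or lift the suitcase, and leave the other things on the table where they are.

Things in the scene. Friction and masses are not known exactly. Their poses are not given: they have to be found in the camera images.
- grip (a point): Centre of the trolley handle's black grip, a crossbar at the suitcase's end nearest the robot; moves with the handle. x points into the suitcase (the handle is drawn out along -x, level), y along the bar, z up. Bar: 24 mm along x, 140 mm along y, 22 mm high, 172 mm above the table, 23 mm below the case's upper face. Two 12 mm tubes run from it into the case at y = +/-55 mm.
- button_face (a point): Middle of the outer face of the grip's push button: a grey rounded bar, 36 mm along y, 14 mm high, in the middle of the grip's -x face, standing 5 mm proud of it (17 mm from the grip's centre), pressed along +x. Pinching the grip's middle from above, one finger behind the bar in the well and one on the button, presses it.
- well (a point): Middle of the floor of the well in the case's end in which the stowed grip sits, 45 mm below and 25 mm behind the grip's centre; fixed to the case, x along it away from the robot. The well is open to above and towards the robot, 176 mm wide along y; its back wall is 59 mm behind the centre of the stowed grip, so 47 mm are free behind the bar for a finger.
- handle (a joint): How far the handle is drawn out (m): 0 stowed, 0.11 first stop, 0.22 second stop, which is the end of its travel. Some 3 to 5 N slide it. A sprung latch locks it at 0 and catches again at either stop (1.5 mm of play) unless the button is held in.
- button (a joint): How far the grip's button is pressed into the grip (m): 0 out, 0.004 fully in, which takes about 6 N; the latch is free above 0.003. It springs out when let go.
- case_end (a point): Point of the suitcase at table level, right under the stowed grip's centre; x along the case away from the robot, z up. A child's hard-shell case, packed (2.4 to 4 kg, loose), lying on its front: from 12 mm before to 418 mm behind this point, 150 mm to either side, 195 mm high. Below the grip, 52 mm above the table, a fixed black carry handle stands 31 mm off the same end: not the one to pull.
- case_plate (a point): Middle of the blank 55 x 90 mm address plate on the suitcase's upper face, 105 mm behind case_end and 196 mm above the table; same axes as case_end.
- keys: Bunch of keys with a car fob, about 110 x 90 mm and 20 mm high, lying on the table; origin at its underside.
- sunglasses: Folded sunglasses, 45 x 135 mm, 46 mm high; origin at the middle of their underside.
- torch: Steel pen torch, 127 mm long, 18 mm thick, lying; origin at the middle of its underside.
- bowl: Blue cat bowl, 150 mm across, 50 mm high; origin at the centre of its underside.
- mug: White mug, 80 mm across without its handle, 95 mm high; origin at the centre of its underside.
- remote: Black remote control, 165 x 44 x 18 mm, lying; origin at the centre of its underside.

How it is judged:
By the outcome, as a careful person would: the job done as asked, in the order asked, and still so for the second after the job is handed in, while the arm keeps its last pose, push and grip.
It also fails if it takes over 35 s, if anything falls off the work surface, if the arm or the gripper's body presses on something with over 40 N, if the wrist force passes 120 N, or if a joint passes its speed limit or range.

## Working session

There is one attempt and no reset: what is moved stays moved. The work goes in short steps, Python scripts to look and compute and a tool call to move; the robot and the scene stay as the last step left them, time stands still between calls to the robot, and variables do not carry over. Pictures are saved under pics/ and viewed, at most 10 in all, crops included, and the job is handed in when it is done.

Besides the shell and the picture viewer there is one more tool, called after "Emit:" as name(argument=value, ...) on one line, values as JSON. jog_arm: Moves the arm, as the interface text tells. Its arguments: {"type":"object","properties":{"travel":{"type":"array"},"turn":{"type":"array"},"hand":{"type":"array"},"force":{"type":"number"}},"required":["travel","turn","hand"]}

```bash
mkdir -p pics
python3 - <<'E'
from bench import arm, vision
import cv2,numpy as np
for n in("scene","top"):
    d=vision.get_image(n); cv2.imwrite(f"pics/{n}0.png",d["frame"][:,:,::-1]); np.savez(n,**d)
    print(n,d["mtx"].round(1).tolist(),d["cam_to_world"].round(3).tolist())
s=arm.get_state();print({k:np.round(v,3).tolist() for k,v in s.items()})
E
```

```text
scene [[441.2, 0.0, 272.7], [0.0, 441.2, 208.2], [0.0, 0.0, 1.0]] [[-0.815, 0.456, -0.357, 1.022], [0.579, 0.638, -0.507, 0.604], [-0.003, -0.62, -0.784, 1.113], [0.0, 0.0, 0.0, 1.0]]
top [[492.7, 0.0, 280.6], [0.0, 492.7, 211.9], [0.0, 0.0, 1.0]] [[0.026, -0.981, 0.192, 0.368], [-0.999, -0.021, 0.024, -0.034], [-0.02, -0.192, -0.981, 1.396], [0.0, 0.0, 0.0, 1.0]]
{'time': 0.1, 'qpos': [-87.13, 5.996, 5.534, 89.608, 0.001, 77.527], 'qd': [0.099, -0.258, 0.077, 0.013, 0.031, 0.093], 'effort': [0.007, -55.821, 50.472, 0.013, -0.0, 0.0], 'position': [0.159, -0.578, 0.231], 'tcp_rot': [[0.964, 0.265, -0.0], [0.265, -0.964, 0.001], [0.0, -0.001, -1.0]], 'contact_force': [-0.703, -0.225, 0.545], 'wrist_torque': [0.004, 0.042, -0.035], 'grasp_force': 0.0, 'width': 0.086}
```

View pics/scene0.png

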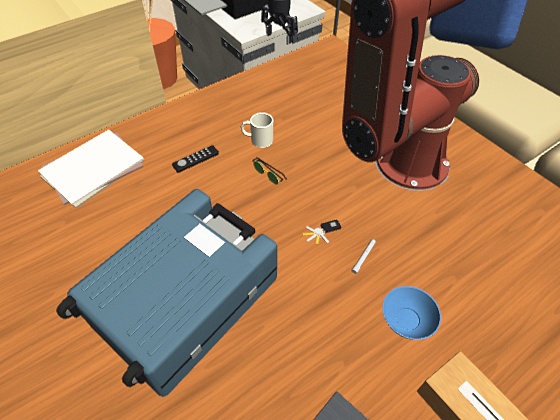

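View pics/top0.png

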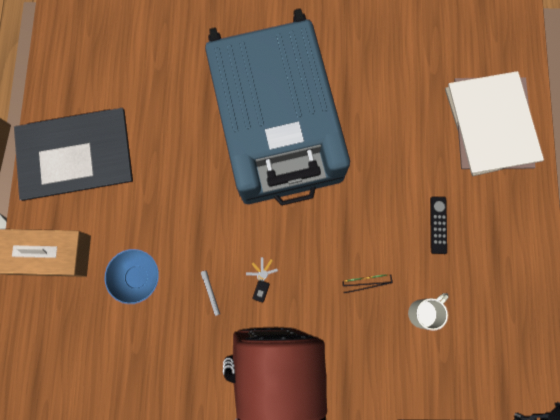

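The top view shows the case: plate near (284,135), black grip from about (268,181) to (318,172), carry handle at (296,197). Keys are at (262,280), the torch at (210,292) and the sunglasses at (367,284).

```bash
cat > h.py <<'E'
import numpy as np,cv2
def ray(d,uv,z):
    uv=np.atleast_2d(uv).astype(float); K=d["mtx"];T=d["cam_to_world"]
    r=np.c_[uv,np.ones(len(uv))]@np.linalg.inv(K).T@T[:3,:3].T
    return T[:3,3]+r*((z-T[2,3])/r[:,2])[:,None]
def proj(d,p):
    T=np.linalg.inv(d["cam_to_world"]); q=np.atleast_2d(p)@T[:3,:3].T+T[:3,3]; q=q@d["mtx"].T
    return q[:,:2]/q[:,2:]
E
python3 - <<'E'
from h import *
for n,box in(("top",(255,115,310,155)),("scene",(180,215,232,260))):
    d=np.load(n+".npz"); x0,y0,x1,y1=box
    m=(d["frame"].min(2)>150).astype(np.uint8)[y0:y1,x0:x1]
    c=max(cv2.findContours(m,0,1)[0],key=cv2.contourArea); 
    p=ray(d,c[:,0]+[x0,y0],0.196)[:,:2]
    (cx,cy),wh,a=cv2.minAreaRect((p*1000).astype(np.float32)); 
    M=cv2.moments((p*1000).astype(np.float32)); print(n,"plate",cx,cy,wh,a,M['m10']/M['m00'],M['m01']/M['m00'])
d=np.load("top.npz")
x0,y0,x1,y1=235,110,345,210
cv2.imwrite("pics/crop.png",cv2.resize(d["frame"][y0:y1,x0:x1,::-1],None,fx=6,fy=6,interpolation=2)[:600])
for n,uv,z in(("bar ends",[[268,181],[319,172]],.183),("keys",[[262,262],[262,298]],.01),("torch",[[203,272],[216,314]],.01),("sung",[[343,287],[391,280]],.03)):
    print(n,ray(d,uv,z).round(3).tolist())
E
```

```text
top plate 803.1633911132812 -7.152591705322266 (56.01176071166992, 89.62104797363281) 14.678905487060547 803.1910013228271 -7.149138082106394
scene plate 802.4292602539062 -8.325199127197266 (56.58144760131836, 92.21123504638672) 14.76959228515625 802.330249310815 -8.06836394613907
bar ends [[0.684, 0.03, 0.183], [0.711, -0.099, 0.183]]
keys [[0.494, 0.049, 0.01], [0.395, 0.046, 0.01]]
torch [[0.462, 0.214, 0.01], [0.348, 0.172, 0.01]]
sung [[0.429, -0.176, 0.03], [0.452, -0.307, 0.03]]
```

View pics/crop.png

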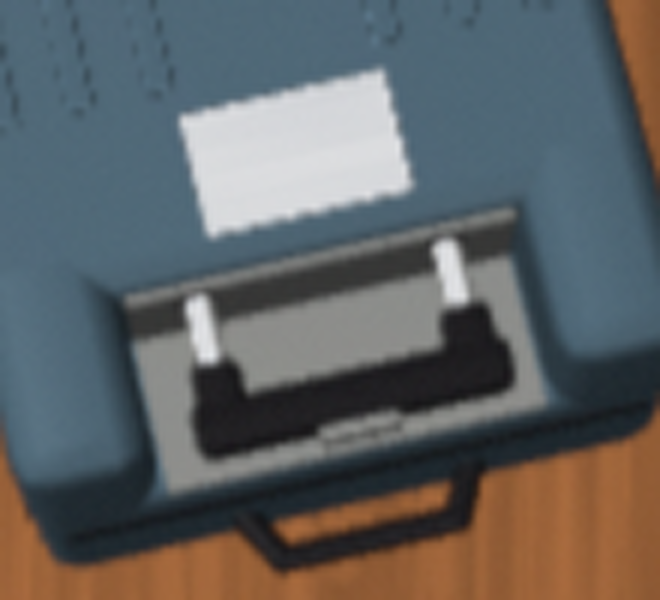

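Emit:
jog_arm(travel=[[0.9, 0.9, 0.25], [0.9, 0.9, 0.25], [0.9, 0.9, 0.25], [0.9, 0.9, 0.25], [0.9, 0.9, 0.25], [0.9, 0.9, 0.25], [0.9, 0.9, 0.25], [0.9, 0.9, 0.25]], turn=[0.0207, 0.0207, 0.0207, 0.0207, 0.0207, 0.0207, 0.0207, 0.0207], hand=[0.4, 0.4, 0.4, 0.4, 0.4, 0.4, 0.4, 0.4], force=40)

```text
time: 0.9
position: [0.3395, -0.3975, 0.2813]
tcp_rot: [[0.703, 0.711, -0.0], [0.711, -0.703, 0.0], [0.0, -0.0, -1.0]]
contact_force: [0.9, -0.3, -0.1]
width: 0.0599
grasp_force: 0.0
```

Emit:
jog_arm(travel=[[0.9, 0.9, 0], [0.9, 0.9, 0], [0.9, 0.9, 0], [0.9, 0.9, 0], [0.9, 0.9, 0], [0.9, 0.9, 0], [0.9, 0.9, 0], [0.9, 0.9, 0]], turn=[0.0207, 0.0207, 0.0207, 0.0207, 0.0207, 0.0207, 0.0207, 0.0207], hand=[0.4, 0.4, 0.4, 0.4, 0.4, 0.4, 0.4, 0.4])

```text
time: 1.7
position: [0.5195, -0.2175, 0.281]
tcp_rot: [[0.257, 0.966, -0.0], [0.966, -0.257, 0.0], [0.0, -0.0, -1.0]]
contact_force: [0.2, -1.0, -0.4]
width: 0.0594
grasp_force: 0.0
```

Emit:
jog_arm(travel=[[0.9, 0.9, 0], [0.9, 0.9, 0], [0.9, 0.9, 0], [0.9, 0.9, 0], [0.9, 0.9, 0], [0.9, 0.9, 0], [0, 0, 0], [0, 0, 0]], turn=[0.0207, 0.0207, 0.0207, 0.0207, 0.0207, 0.0207, 0.0207, 0.0207], hand=[0.4, 0.4, 0.4, 0.4, 0.4, 0.4, 0.4, 0.4])

```text
time: 2.5
position: [0.6541, -0.0826, 0.2802]
tcp_rot: [[-0.259, 0.966, -0.001], [0.966, 0.259, 0.0], [0.001, -0.001, -1.0]]
contact_force: [0.3, -0.6, 0.2]
width: 0.0603
grasp_force: 0.0
```

Emit:
jog_arm(travel=[[0.6, 0.635, 0], [0.6, 0.635, 0], [0.6, 0.635, -0.8], [0, 0, -0.8], [0, 0, 0]], turn=[-0.0017, 0, 0, 0, 0], hand=[0.4, 0.4, 0.4, 0.4, 0.4])

```text
time: 3.0
position: [0.6976, -0.0352, 0.2372]
tcp_rot: [[-0.251, 0.968, -0.006], [0.968, 0.251, 0.001], [0.003, -0.005, -1.0]]
contact_force: [-0.3, 0.2, -0.6]
width: 0.0598
grasp_force: 0.0
```

Run:
```python
from bench import vision
from h import *
a=[]
for n,c in(("scene",(228,218)),("top",(293,178))):
    d=vision.get_image(n); f=d["frame"][c[1]-60:c[1]+60,c[0]-60:c[0]+60,::-1]
    a.append(cv2.resize(f,(400,400),interpolation=2))
    p0=np.load(n+".npz")
cv2.imwrite("pics/pre.png",np.hstack(a))
```

```text
(no output)
```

View pics/pre.png

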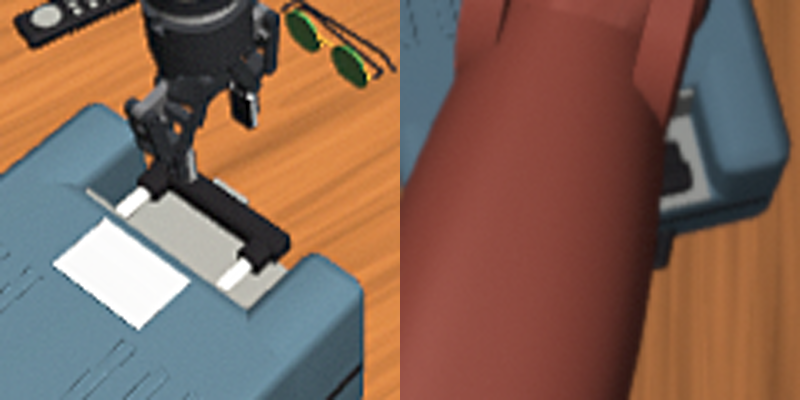

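The scene view shows the open fingers, at about (180,165) and (240,105) in the left half, on either side of the bar. The top view is hidden by the forearm. Next I descend.

Emit:
jog_arm(travel=[[0, 0, -0.6], [0, 0, -0.6], [0, 0, -0.6], [0.03, 0, 0]], turn=[0, 0, 0, 0], hand=[0.4, 0.4, 0.4, 0.4])

```text
time: 3.5
position: [0.6988, -0.0364, 0.1957]
tcp_rot: [[-0.249, 0.968, -0.001], [0.968, 0.249, 0.0], [0.001, -0.001, -1.0]]
contact_force: [-1.5, 0.6, -0.1]
width: 0.0598
grasp_force: 0.0
```

Emit:
jog_arm(travel=[[0, 0, -0.6], [0, 0, -0.6], [0, 0, -0.4], [0, 0, 0]], turn=[0, 0, 0, 0], hand=[0.4, 0.4, 0.4, 0.4])

```text
time: 3.9
position: [0.6987, -0.0359, 0.1547]
tcp_rot: [[-0.25, 0.968, -0.002], [0.968, 0.25, 0.001], [0.001, -0.002, -1.0]]
contact_force: [-0.0, -0.3, 0.3]
width: 0.0597
grasp_force: 0.0
```

Run:
```python
from bench import vision,arm
from h import *
d=vision.get_image("scene"); c=(228,218); f=d["frame"][c[1]-60:c[1]+60,c[0]-60:c[0]+60,::-1]
cv2.imwrite("pics/pre2.png",cv2.resize(f,(600,600),interpolation=2))
s=arm.get_state();print(s["position"],s["contact_force"],s["qpos"])
```

```text
[ 0.69910388 -0.03602034  0.15587785] [-0.2118501   0.39905408 -0.285229  ] [-1.36181008e+01  2.38087727e+01  1.83749167e+01  8.46279938e+01
 -8.05047172e-04  6.19293777e+01]
```

View pics/pre2.png

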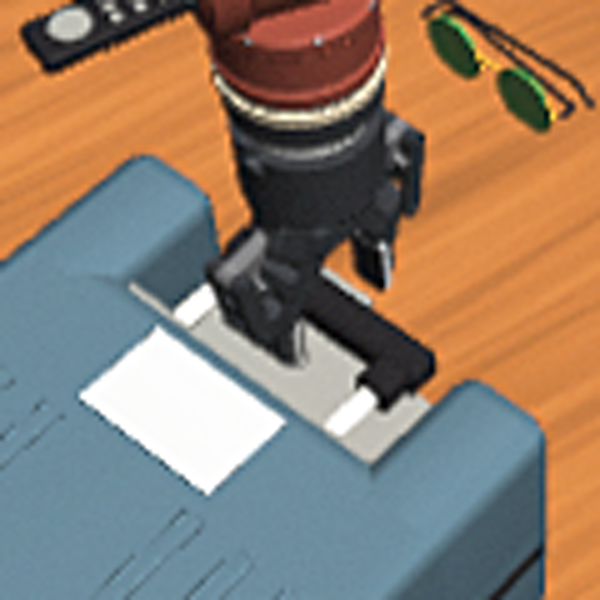

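The back finger is in the well behind the bar and the front finger is in front of the button, both near the bar's middle. I'll close slowly and watch the side force so the pinch is centred.

Emit:
jog_arm(travel=[[0, 0, -0.16], [0, 0, 0], [0, 0, 0], [0, 0, 0]], turn=[0, 0, 0, 0], hand=[0.1, -0.1, -0.2, -0.2], force=30)

```text
time: 4.35
position: [0.6997, -0.036, 0.1527]
tcp_rot: [[-0.25, 0.968, 0.001], [0.968, 0.25, -0.0], [-0.0, 0.001, -1.0]]
contact_force: [0.3, 0.1, -0.4]
width: 0.0339
grasp_force: 0.0
```

Emit:
jog_arm(travel=[[0, 0, 0], [0, 0, 0]], turn=[0, 0], hand=[-0.27, -0.27])

```text
time: 4.55
position: [0.6996, -0.036, 0.1525]
tcp_rot: [[-0.25, 0.968, 0.0], [0.968, 0.25, -0.0], [-0.0, 0.0, -1.0]]
contact_force: [0.8, -0.2, 0.2]
width: 0.031
grasp_force: 0.1
```

Emit:
jog_arm(travel=[[0, 0, 0], [0, 0, 0]], turn=[0, 0], hand=[-0.32, -0.32])

```text
time: 4.75
position: [0.6993, -0.0361, 0.1525]
tcp_rot: [[-0.25, 0.968, -0.0], [0.968, 0.25, -0.0], [-0.0, -0.0, -1.0]]
contact_force: [-2.2, -1.3, 1.8]
width: 0.0294
grasp_force: 1.3
```

Emit:
jog_arm(travel=[[0, 0, 0], [0, 0, 0]], turn=[0, 0], hand=[-0.38, -0.38])

```text
time: 4.95
position: [0.6997, -0.036, 0.1525]
tcp_rot: [[-0.25, 0.968, 0.001], [0.968, 0.25, -0.0], [-0.0, 0.0, -1.0]]
contact_force: [-1.0, -0.2, 3.4]
width: 0.0267
grasp_force: 3.5
```

Emit:
jog_arm(travel=[[0, 0, 0], [0, 0, 0], [0, 0, 0]], turn=[0, 0, 0], hand=[-0.45, -0.6, -0.6])

```text
time: 5.25
position: [0.6999, -0.0359, 0.1527]
tcp_rot: [[-0.25, 0.968, 0.001], [0.968, 0.25, -0.0], [-0.0, 0.001, -1.0]]
contact_force: [1.0, 0.3, 4.9]
width: 0.0242
grasp_force: 30.7
```

Fully pressed at 24 mm wide with balanced forces. I'll start the pull gently.

Emit:
jog_arm(travel=[[-0.077, -0.02, 0], [-0.116, -0.03, 0], [-0.193, -0.051, 0], [0, 0, 0]], turn=[0, 0, 0, 0], hand=[-0.6, -0.6, -0.6, -0.6])

```text
time: 5.65
position: [0.6894, -0.0387, 0.1527]
tcp_rot: [[-0.25, 0.968, 0.0], [0.968, 0.25, -0.0], [-0.0, 0.0, -1.0]]
contact_force: [-0.3, -0.5, 6.3]
width: 0.024
grasp_force: 30.4
```

```bash
cat > plate.py <<'E'
from bench import vision,arm
from h import *
n="scene";d=vision.get_image(n);x0,y0,x1,y1=(180,215,232,260)
for e in(np.load("scene.npz"),d):
    m=(e["frame"].min(2)>150).astype(np.uint8)[y0:y1,x0:x1]
    c=max(cv2.findContours(m,0,1)[0],key=cv2.contourArea)
    p=(ray(e,c[:,0]+[x0,y0],0.196)[:,:2]*1000).astype(np.float32); M=cv2.moments(p); print(M['m10']/M['m00'],M['m01']/M['m00'],cv2.minAreaRect(p))
s=arm.get_state();print(s["position"],s["contact_force"],s["width"])
E
python3 plate.py
```

```text
802.330249310815 -8.06836394613907 ((802.4292602539062, -8.325199127197266), (56.58144760131836, 92.21123504638672), 14.76959228515625)
802.4230682947524 -8.322233225795777 ((802.3097534179688, -8.162605285644531), (56.805091857910156, 92.7249526977539), 14.854609489440918)
[ 0.68942556 -0.03873393  0.15271811] [-1.03186285 -0.20139613  6.35419878] 0.024655080729903207
```

The case hasn't moved and the handle is 11 mm out. Continuing.

Emit:
jog_arm(travel=[[-0.29, -0.077, 0.02], [-0.387, -0.102, 0], [-0.387, -0.102, 0], [-0.387, -0.102, 0], [-0.387, -0.102, 0], [-0.387, -0.102, 0], [-0.387, -0.102, 0], [-0.387, -0.102, 0]], turn=[0, 0, 0, 0, 0, 0, 0, 0], hand=[-0.6, -0.6, -0.6, -0.6, -0.6, -0.6, -0.6, -0.6])

```text
time: 6.5
position: [0.6144, -0.0584, 0.1527]
tcp_rot: [[-0.25, 0.968, 0.0], [0.968, 0.25, 0.0], [-0.0, 0.0, -1.0]]
contact_force: [3.4, 0.2, 2.7]
width: 0.024
grasp_force: 31.1
```

Emit:
jog_arm(travel=[[-0.387, -0.102, 0], [-0.387, -0.102, 0], [-0.387, -0.102, 0], [-0.387, -0.102, 0], [-0.387, -0.102, 0], [-0.2, -0.053, 0], [0, 0, 0]], turn=[0, 0, 0, 0, 0, 0, 0], hand=[-0.6, -0.6, -0.6, -0.6, -0.6, -0.6, -0.6])

```text
time: 7.2
position: [0.5603, -0.0727, 0.1527]
tcp_rot: [[-0.249, 0.968, -0.001], [0.968, 0.249, -0.0], [0.0, -0.002, -1.0]]
contact_force: [-2.6, -1.7, 3.6]
width: 0.0236
grasp_force: 29.6
```

```bash
python3 plate.py
```

```text
802.330249310815 -8.06836394613907 ((802.4292602539062, -8.325199127197266), (56.58144760131836, 92.21123504638672), 14.76959228515625)
802.3533160239085 -8.099443474524483 ((802.4346923828125, -8.34579849243164), (56.58144760131836, 92.25393676757812), 14.76959228515625)
[ 0.56057434 -0.07263217  0.15270398] [-2.73779006 -1.88889453  3.26166892] 0.024541722228035516
```

Emit:
jog_arm(travel=[[-0.387, -0.102, 0], [-0.387, -0.102, 0], [-0.387, -0.102, 0], [-0.387, -0.102, 0], [-0.387, -0.102, 0], [-0.387, -0.102, 0], [-0.232, -0.061, 0], [0, 0, 0]], turn=[0, 0, 0, 0, 0, 0, 0, 0], hand=[-0.6, -0.6, -0.6, -0.6, -0.6, -0.6, -0.6, -0.6])

```text
time: 8.05
position: [0.4964, -0.0896, 0.1527]
tcp_rot: [[-0.249, 0.968, -0.001], [0.968, 0.249, -0.0], [-0.0, -0.001, -1.0]]
contact_force: [-1.9, -2.6, 0.5]
width: 0.024
grasp_force: 29.7
```

Emit:
jog_arm(travel=[[-0.077, -0.02, 0], [-0.077, -0.02, 0], [-0.077, -0.02, 0], [-0.058, -0.015, 0], [0, 0, 0]], turn=[0, 0, 0, 0, 0], hand=[-0.6, -0.6, -0.6, -0.6, -0.6])

```text
time: 8.55
position: [0.4902, -0.0912, 0.1527]
tcp_rot: [[-0.25, 0.968, -0.0], [0.968, 0.25, -0.0], [-0.0, -0.0, -1.0]]
contact_force: [1.5, -2.7, -2.0]
width: 0.0243
grasp_force: 30.3
```

Emit:
jog_arm(travel=[[-0.039, -0.01, 0], [-0.039, -0.01, 0], [0, 0, 0]], turn=[0, 0, 0], hand=[-0.6, -0.6, -0.6])

```text
time: 8.85
position: [0.4883, -0.0917, 0.1527]
tcp_rot: [[-0.25, 0.968, -0.0], [0.968, 0.25, -0.0], [-0.0, -0.0, -1.0]]
contact_force: [2.9, -1.9, -3.2]
width: 0.0242
grasp_force: 30.3
```

Emit:
jog_arm(travel=[[-0.039, -0.01, 0], [0, 0, 0]], turn=[0, 0], hand=[-0.6, -0.6])

```text
time: 9.05
position: [0.4879, -0.0918, 0.1527]
tcp_rot: [[-0.25, 0.968, 0.001], [0.968, 0.25, 0.0], [0.0, 0.001, -1.0]]
contact_force: [5.7, -2.5, -4.6]
width: 0.0241
grasp_force: 31.0
```

```bash
python3 plate.py
```

```text
802.330249310815 -8.06836394613907 ((802.4292602539062, -8.325199127197266), (56.58144760131836, 92.21123504638672), 14.76959228515625)
802.330249310815 -8.06836394613907 ((802.4292602539062, -8.325199127197266), (56.58144760131836, 92.21123504638672), 14.76959228515625)
[ 0.48788836 -0.09180211  0.1527455 ] [ 6.44147204 -2.25794509 -5.18848535] 0.024620046064776826
```

Emit:
jog_arm(travel=[[-0.025, -0.006, 0], [0, 0, 0]], turn=[0, 0], hand=[-0.6, -0.6])

```text
time: 9.3
position: [0.4878, -0.0917, 0.1527]
tcp_rot: [[-0.25, 0.968, 0.002], [0.968, 0.25, 0.001], [0.0, 0.002, -1.0]]
contact_force: [10.5, -1.1, -6.9]
width: 0.0246
grasp_force: 31.9
```

```bash
python3 plate.py
python3 - <<'E'
from bench import vision
import cv2
cv2.imwrite("pics/end.png",vision.get_image("scene")["frame"][100:340,100:420,::-1].repeat(2,0).repeat(2,1))
E
```

```text
802.330249310815 -8.06836394613907 ((802.4292602539062, -8.325199127197266), (56.58144760131836, 92.21123504638672), 14.76959228515625)
802.2967087139757 -8.117967524602504 ((802.3570556640625, -8.345870971679688), (56.67124938964844, 92.22322082519531), 14.7022066116333)
[ 0.48780065 -0.09175191  0.15273889] [10.20086213 -0.8961577  -5.98935107] 0.024180584504676417
```

View pics/end.png

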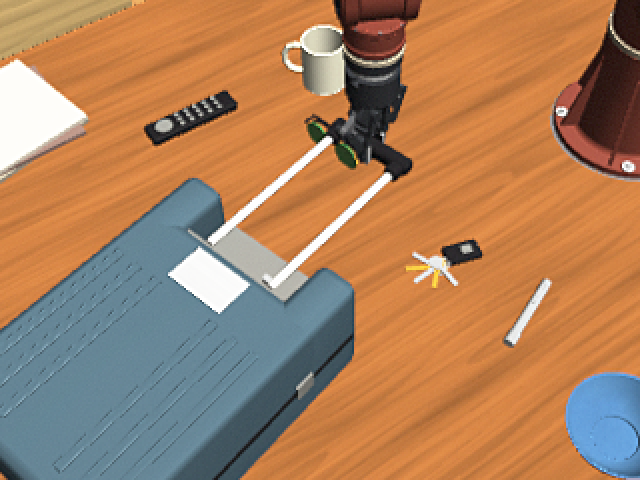

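The handle is fully out, at the hard stop, and the case and other things haven't moved. I'll ease the pull by half a millimetre so the case isn't dragged, then hand in.

Emit:
jog_arm(travel=[[0.025, 0.006, 0], [0, 0, 0], [0, 0, 0]], turn=[0, 0, 0], hand=[-0.6, -0.6, -0.6])

```text
time: 9.7
position: [0.4878, -0.0918, 0.1527]
tcp_rot: [[-0.25, 0.968, 0.001], [0.968, 0.25, 0.0], [0.0, 0.001, -1.0]]
contact_force: [5.8, -2.5, -5.8]
width: 0.0244
grasp_force: 31.0
```

```bash
python3 plate.py; python3 -c "
from bench import job_done
print(job_done())"
```

```text
802.330249310815 -8.06836394613907 ((802.4292602539062, -8.325199127197266), (56.58144760131836, 92.21123504638672), 14.76959228515625)
802.3158248184426 -7.997554707619981 ((802.3570556640625, -8.345870971679688), (56.67124938964844, 92.22322082519531), 14.7022066116333)
[ 0.48782357 -0.09174772  0.15271776] [ 5.61669727 -1.5327722  -4.63905026] 0.024322324354562237
the job is handed in; nothing more can be done
None
```

The handle was drawn out with its button held in, past the first stop to the end stop (about 219 mm by the arm's own reading), and was still gripped when I handed the job in at about 10 s; the suitcase did not measurably move, and the other things looked undisturbed in the last picture.

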